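# Find and lift out the released ink cartridge

## Robot

A 6-joint arm with a two-finger parallel gripper is mounted at the origin on the work surface. World frame = base frame: x ahead of the robot, y to its left, z up, the work surface at z = 0. Lengths are in m, angles in rad, forces in N, time in s.
With the tool pointing down it reaches from about 0.4 to 0.825 m from the base axis. Payload 7 kg.
Tool frame: the origin (TCP) lies midway between the tips of the shut fingers; the grasp point (between the pads) lies 19 mm behind it; z points along the fingers, y is the direction in which the jaws open and shut (so a half turn about z gives the same grasp; the last joint's range is limited). The gripper opens to 88 mm and grips with 3 to 60 N. Pads are 19 mm wide; open, the fingers measure 130 mm over their backs; the gripper's body (78 mm by 193 mm) begins 47 mm behind the grasp point.
Start: joints at [1.531, 0.359, 0.012, 0, -1.224, -0.288], TCP at [0.217, 0.639, 0.227] pointing down, gripper open.
Joint ranges: [-3.07, 3.07], [-1.43, 2.12], [-1.02, 1.25], [-3.03, 1.67], [-3.05, -0], [-3.03, 3.03]. Speed limits (rad/s): [2.39, 2.39, 3.01, 3.14, 3.14, 3.14].

## Interface

Orientations are given as [roll, pitch, yaw] about the fixed x, y, z axes, in that order (R = Rz(yaw) Ry(pitch) Rx(roll)).
In Python, from station import get_state, grab_frame, camera_info, job_done gives the robot as it stands. The module is installed in compiled form; this text tells all that it offers.
- The arm moves only by the shell command python3 -m inch 'ROWS' [FORCE]. ROWS is JSON, a list that holds one entry, the list of rows, each a list of 7 numbers: the shift along the tool's x, y, z normalised to -1 to 1, where 1 is 50 cm, then the turn, a rotation vector about the tool's x, y, z normalised to -1 to 1, where 1 is 180 degrees, then the closure, from 0 (fully open) to 1 (shut). A call has 1 to 20 rows; each row shifts and turns the commanded pose from where the row before left it, along the tool's axes as they then stand; what a row does not reach is not made up. A row lasts 1/10 s, in which the tool goes at most 50 mm and 8.59 degrees, less where a joint would pass 70% of its speed; a pose out of reach is approached as far as the arm can. A call with a number of a shift or a turn outside -1 to 1 is refused whole. A call with a gripper value outside its range is refused whole. The fingers move at their own pace and stop on an object; FORCE is the grip in N (left out, the last holds). Time passes only in rows, so rows that do not move let the fingers close. It gives the time, the measured TCP pose, the force and the opening at its end, in the units of the state.
- get_state(): the state, without advancing time (a new reading comes with each control period).
- grab_frame(name): name is "scene" or "top" or "wrist"; returns the picture (420x560x3 uint8, blue, green, red); there is no depth.
- camera_info(name): a dict with "vertical_fov" (degrees; the focal length in pixels is half the picture's height over the tangent of half this angle, whatever the lens; pixels are square), "cx", "cy" (the principal point, pixels), "k1" (the pictures are not rectified: a ray, as slopes to the right and down, at radius r is drawn at 1 + k1 r^2 times it, then the intrinsics apply), "R" (3x3) and "t" (3): a world point X has camera coordinates R X + t. Camera axes: x right, y down, z forward; pixel columns grow to the right and rows downward; lengths in m; the calibration is good to about 2 mm. A picture is of the moment at which its call begins: read the wrist's pose just before it. camera_info takes no time and is no camera call; for the wrist camera it gives the pose at the moment of the call.
- job_done(): hands the job in, once; it reports no verdict.
The state is a dict: "t": time; "q": joint angles; "qd": joint speeds; "joint_efforts": joint torques, N m; "eef_pos": TCP position; "ee_rot": TCP orientation; "force": force on the tool from outside, world axes, zero at the start; "moment": the same for the moment, N m; "width": finger opening in m.
Only numpy, scipy, OpenCV 4.12 (cv2) and the standard library are available. Lean on these libraries where they do the work, as an engineer would, in place of code of your own. Each camera call takes 0.05 s, during which the arm holds its last target.

## Task

The garment printer has released one of the three ink cartridges interlocked in its dock, but nothing shows which; the other two are still latched. Find the released one by tugging each upward by its tab, lift it straight up out from between its neighbours, and stand it upright in the free half of the cardboard return tray beside the old cartridge, without dropping or tipping it. Leave the latched cartridges home in the dock, and the old cartridge and all other things where they are.

Things in the scene. Friction and masses are not known exactly. Their poses are not given: they have to be found in the camera images.
- dock: grey printer ink dock, fixed, 138 mm (x) by 200 mm (y), with a 12 mm floor on which the cartridges stand, a 50 mm high rear wall at +x and 78 mm high cheeks at its two ends; holds three cartridges side by side 52 mm apart along its y, their centres at y = -45, 7, 59 mm. Origin: underside; x towards its rear wall, z up.
- cart_a_center (a point): white plastic ink cartridge with a black tab on top, in the -y bay of the dock. This point is its centre, half-way up under the tab's middle: 58 mm above its underside, 22 mm below its body's top. z up, x to the dock's rear. Body 100 mm (x) by 48 mm (y, from -31 to +17) by 80 mm high. On top a tab 16 mm thick (x), 30 mm wide (y), 36 mm high, to be pinched across x; 116 mm over all. About 0.35 kg.
- cart_b_center (a point): white plastic ink cartridge with a black tab on top, in the middle bay of the dock. This point is its centre, half-way up under the tab's middle: 58 mm above its underside, 22 mm below its body's top. z up, x to the dock's rear. Size and tab as cart_a. On its +y side a T tongue as high as the body reaches 16 mm out into the next piece's groove; a like groove in its -y side. About 3 mm play in x, 2 mm in y; the tongues let go once it has risen 80 mm.
- cart_c_center (a point): white plastic ink cartridge with a black tab on top, in the +y bay of the dock. This point is its centre, half-way up under the tab's middle: 58 mm above its underside, 22 mm below its body's top. z up, x to the dock's rear. Shape as the other two. A latched cartridge stops dead after rising 2 mm; the released one rises freely, with its weight and slight rubbing only.
- tray: open cardboard return tray, fixed, 160 mm (x) by 190 mm (y) outside, 45 mm high, walls and floor 5 mm. Origin: centre of its underside; z up. Its -y half holds the old cartridge, its +y half is free.
- tray_free (a point): point on the tray's inner floor (5 mm above the tray's underside), 43 mm to +y of the tray's centre: a good place to set the cartridge down with its centre above, cartridge x along tray x. The free space is 150 mm in x, and in y runs from the old cartridge's tongue (about 12 mm to -y of the tray's centre) to the wall 90 mm to +y of it.
- old_cart_center (a point): an older spent cartridge of the same shape and size standing loose in the tray's -y half; this point is its centre, half-way up (58 mm). Leave it.
- tape_center (a point): cardboard ring core of a tape roll, 100 mm across, 48 mm high, loose bystander; centre, half-way up.
- pen_cup_center (a point): black pen cup, 76 mm across, 100 mm high, loose bystander; centre, half-way up.
- cone_center (a point): white thread cone, 80 mm across its foot, 140 mm high, loose bystander; centre, half-way up.
- scanner_center (a point): black barcode scanner on its stand, 105 mm high, loose bystander; about its centre, 50 mm up.
- spray_center (a point): white bottle, 60 mm across, 160 mm high, loose bystander; centre, half-way up.
- stapler_center (a point): grey and black stapler, 130 mm long, 47 mm high, loose bystander; centre, half-way up.
Not all that is in view belongs to the job. Leave any yellow look-alike of the part that bears cart_b_center alone.

How it is judged:
On the way:
1. one cartridge has been drawn upright straight up out of its bay (by 55 mm or more, within 30 mm of its bay sideways) (((z of cart_a_center in the frame of dock between 0.125 and 0.35 m and x of cart_a_center in the frame of dock between -0.03 and 0.03 m and y of cart_a_center in the frame of dock between -0.075 and -0.015 m and angle between cart_a_center's own z axis and vertical below 0.2 rad) or (z of cart_b_center in the frame of dock between 0.125 and 0.35 m and x of cart_b_center in the frame of dock between -0.03 and 0.03 m and y of cart_b_center in the frame of dock between -0.023 and 0.037 m and angle between cart_b_center's own z axis and vertical below 0.2 rad) or (z of cart_c_center in the frame of dock between 0.125 and 0.35 m and x of cart_c_center in the frame of dock between -0.03 and 0.03 m and y of cart_c_center in the frame of dock between 0.029 and 0.089 m and angle between cart_c_center's own z axis and vertical below 0.2 rad))), for 0.1 s.
At the end, for the whole second after the job is handed in: The released cartridge stands upright (within 7 degrees) at rest on the floor of the tray's free half (its centre within 30 mm of the tray's middle in x, and 10 to 80 mm from it towards +y; height within 6 mm); the two others are still home in the dock (moved less than 12 mm) ((((x of cart_a_center in the frame of tray between -0.03 and 0.03 m and y of cart_a_center in the frame of tray between 0.01 and 0.08 m and z of cart_a_center in the frame of tray between 0.057 and 0.069 m and angle between cart_a_center's own z axis and vertical below 0.12 rad and distance of cart_a_center from where it was at the start of the episode above 0.1 m and distance of each of cart_b_center, cart_c_center from where it was at the start of the episode below 0.012 m) and linear speed of cart_a below 0.02 m/s) or ((x of cart_b_center in the frame of tray between -0.03 and 0.03 m and y of cart_b_center in the frame of tray between 0.01 and 0.08 m and z of cart_b_center in the frame of tray between 0.057 and 0.069 m and angle between cart_b_center's own z axis and vertical below 0.12 rad and distance of cart_b_center from where it was at the start of the episode above 0.1 m and distance of each of cart_a_center, cart_c_center from where it was at the start of the episode below 0.012 m) and linear speed of cart_b below 0.02 m/s) or ((x of cart_c_center in the frame of tray between -0.03 and 0.03 m and y of cart_c_center in the frame of tray between 0.01 and 0.08 m and z of cart_c_center in the frame of tray between 0.057 and 0.069 m and angle between cart_c_center's own z axis and vertical below 0.12 rad and distance of cart_c_center from where it was at the start of the episode above 0.1 m and distance of each of cart_a_center, cart_b_center from where it was at the start of the episode below 0.012 m) and linear speed of cart_c below 0.02 m/s))); the robot touches nothing.
It fails at once if a cartridge is dropped (falling free faster than 0.8 m/s) ((linear speed of cart_a above 0.8 m/s and contact force between the fingers and cart_a below 0.3 N) or (linear speed of cart_b above 0.8 m/s and contact force between the fingers and cart_b below 0.3 N) or (linear speed of cart_c above 0.8 m/s and contact force between the fingers and cart_c below 0.3 N)).
It fails at once if a cartridge is tipped by more than 35 degrees (angle between any of cart_a_center, cart_b_center, cart_c_center's own z axis and vertical above 0.61 rad).
It fails at once if the old cartridge is shifted by more than 25 mm or tipped (distance of old_cart_center from where it was at the start of the episode above 0.025 m or angle between old_cart_center's own z axis and vertical above 0.35 rad).
It fails at once if a bystander is shifted by more than 30 mm or knocked over (distance of any of tape_center, pen_cup_center, cone_center, scanner_center, spray_center, stapler_center from where it was at the start of the episode above 0.03 m).
It also fails if it takes over 61 s, if anything falls off the work surface, if the arm or the gripper's body presses on something with over 40 N, if the wrist force passes 120 N, or if a joint passes its speed limit or range.

## Working session

There is one attempt and no reset: what is moved stays moved. The work goes in short steps, Python scripts to look and compute and a shell command to move; the robot and the scene stay as the last step left them, time stands still between calls to the robot, and variables do not carry over. Pictures are saved under pics/ and viewed, and the job is handed in when it is done.

```bash
mkdir -p pics
python3 - <<'E'
from station import *
import cv2
s=get_state();print(s)
for n in ("scene","top","wrist"):
    print(n,camera_info(n)); cv2.imwrite(f"pics/{n}0.png",grab_frame(n))
E
```

```text
{'t': 0.0, 'q': array([ 1.53108447e+00,  3.59383018e-01,  1.10826702e-02, -3.65715524e-04,
       -1.22411634e+00, -2.88118617e-01]), 'qd': array([-4.64407483e-05,  7.53655375e-04,  2.28473611e-03, -3.08837907e-04,
       -3.09267223e-04, -1.00416164e-03]), 'joint_efforts': array([-9.24944325e-04, -5.82721531e+01,  2.93044871e+01,  6.99722081e+00,
        6.80449579e-03, -1.75606833e-04]), 'eef_pos': array([0.21719403, 0.63858757, 0.22563276]), 'ee_rot': array([ 3.13994138e+00, -1.30844532e-04, -3.27954907e-01]), 'force': array([ 1.82183820e-01, -3.78532377e-01,  3.06250906e-04]), 'moment': array([-0.00981162,  0.04162878,  0.02913609]), 'width': 0.08735604769146418}
scene {'vertical_fov': 47.78410223271752, 'cx': 273.9233836652772, 'cy': 205.86087887417713, 'k1': 0.03152797773562807, 'R': array([[ 0.84333804,  0.53737543, -0.00293196],
       [ 0.39240454, -0.61953515, -0.67984916],
       [-0.36715069,  0.57219214, -0.73334612]]), 't': array([-0.45406798, -0.15691631,  1.7079098 ])}
top {'vertical_fov': 42.05593393800245, 'cx': 284.2810012154714, 'cy': 210.89691628424265, 'k1': -0.11790128100924999, 'R': array([[ 0.05246894, -0.99861688, -0.0033673 ],
       [-0.97853742, -0.05074047, -0.19972463],
       [ 0.19927753,  0.01377437, -0.97984628]]), 't': array([-0.0167104 ,  0.5336965 ,  1.58058646])}
wrist {'vertical_fov': 64.97565355425338, 'cx': 279.033473660994, 'cy': 209.23108749867595, 'k1': -0.06651350109344131, 'R': array([[-0.32065044, -0.94719688,  0.00116832],
       [-0.91176124,  0.30898833,  0.2705876 ],
       [-0.25666073,  0.0856988 , -0.96269465]]), 't': array([ 0.67537115, -0.03328167,  0.39212567])}
```

View pics/scene0.png

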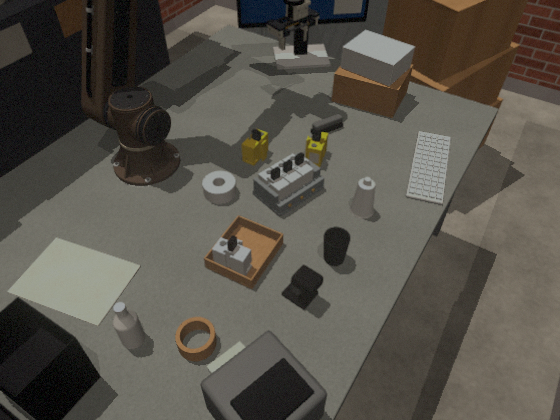

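View pics/top0.png

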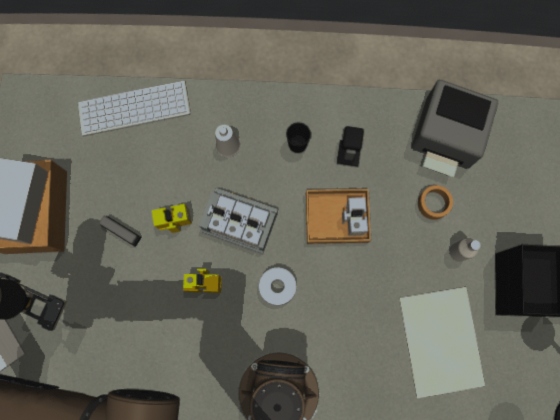

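View pics/wrist0.png

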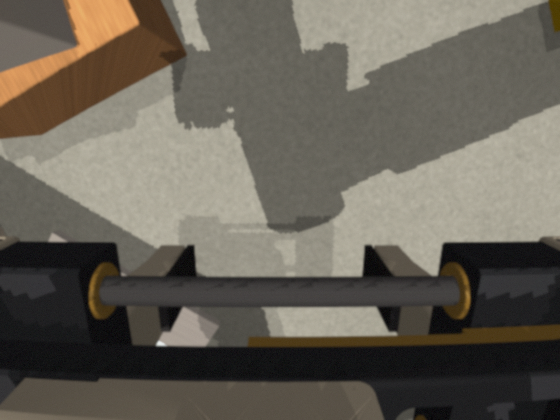

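Run:
```python
import cv2,numpy as np
a=cv2.imread("pics/top0.png")[175:265,190:385]
b=cv2.imread("pics/scene0.png")[130:290,190:350]
cv2.imwrite("pics/topz.png",cv2.resize(a,None,fx=4,fy=4,interpolation=cv2.INTER_CUBIC))
cv2.imwrite("pics/scenez.png",cv2.resize(b,None,fx=3.7,fy=3.7,interpolation=cv2.INTER_CUBIC))
```

```text
(no output)
```

View pics/topz.png

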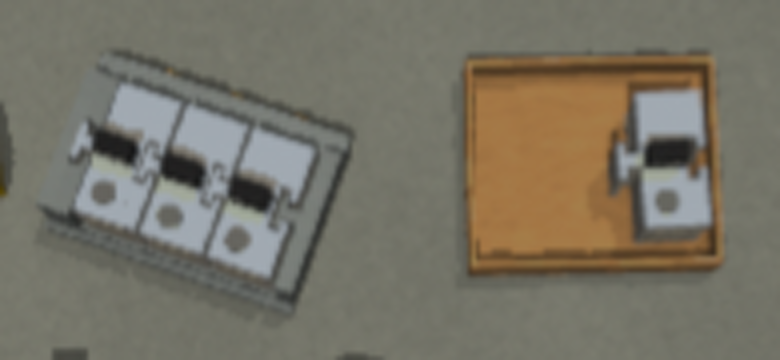

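View pics/scenez.png

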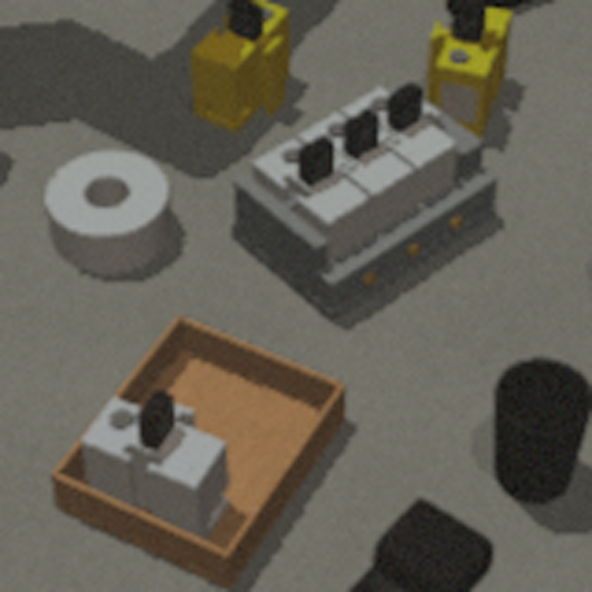

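```bash
cat > h.py <<'E'
from station import *
import numpy as np, cv2
def ray(ci,u,v):
    f=210/np.tan(np.radians(ci["vertical_fov"]/2)); K=np.array([[f,0,ci["cx"]],[0,f,ci["cy"]],[0,0,1]])
    n=cv2.undistortPoints(np.array([[[u,v]]],float),K,np.array([ci["k1"],0,0,0]))[0,0]
    R=np.array(ci["R"]);c=-R.T@ci["t"]; d=R.T@np.array([n[0],n[1],1]); return c,d
def onz(ci,u,v,z):
    c,d=ray(ci,u,v); return (c+d*(z-c[2])/d[2])
def proj(ci,X):
    f=210/np.tan(np.radians(ci["vertical_fov"]/2)); x=np.array(ci["R"])@X+ci["t"]; p=x[:2]/x[2]
    p=p*(1+ci["k1"]*(p@p)); return p*f+[ci["cx"],ci["cy"]]
def tri(ps):
    A=np.zeros((3,3));b=np.zeros(3)
    for ci,u,v in ps:
        c,d=ray(ci,u,v); d=d/np.linalg.norm(d); M=np.eye(3)-np.outer(d,d); A+=M;b+=M@c
    return np.linalg.solve(A,b)
def Rt(s=None):
    from scipy.spatial.transform import Rotation as Ro
    s=s or get_state(); return Ro.from_euler('xyz',s["ee_rot"])
def rel(pos,yaw):
    """shift in tool axes /0.5 and turn to pointing-down pose"""
    from scipy.spatial.transform import Rotation as Ro
    s=get_state(); R=Rt(s); T=Ro.from_euler('xyz',[np.pi,0,yaw])
    print("shift(tool,units)",np.round(R.inv().apply(np.array(pos)-s["eef_pos"])/0.5,4),"turn",np.round((R.inv()*T).as_rotvec()/np.pi,4))
E
python3 - <<'E'
from h import *
ci=camera_info("top"); print("cam",-np.array(ci["R"]).T@ci["t"])
w=lambda x,y,z:np.round(onz(ci,190+x/4,175+y/4,z)[:2],3)
print("tabs c,b,a",w(115,142,.118),w(184,167,.118),w(250,190,.118))
print("old tab",w(670,148,.115))
print("tray rim corners UL UR LR LL",[w(*p,.045) for p in[(465,58),(716,55),(722,268),(470,272)]])
print("dock: rear wall top UL, UR",w(110,52,.05),w(350,130,.05))
E
```

```text
cam [ 0.2081434  -0.01137885  1.65526783]
tabs c,b,a [0.512 0.199] [0.496 0.148] [0.482 0.099]
old tab [ 0.529 -0.201]
tray rim corners UL UR LR LL [array([ 0.605, -0.052]), array([ 0.618, -0.242]), array([ 0.454, -0.25 ]), array([ 0.442, -0.063])]
dock: rear wall top UL, UR [0.595 0.217] [0.544 0.032]
```

Run:
```python
from h import *
rel([0.496,0.148,0.32],-1.85)
ci=camera_info("wrist"); s=get_state()
print(Rt().inv().apply(-np.array(ci["R"]).T@ci["t"]-s["eef_pos"]))
```

```text
shift(tool,units) [ 0.844   0.7498 -0.1873] turn [ 3.000e-04 -4.000e-04  4.845e-01]
[ 0.07314735 -0.00114123 -0.16000489]
```

```bash
python3 -m inch '[[[0,0,-0.06,0,0,0,0],[0.06,0.055,-0.04,0,0,0,0],[0.07,0.062,-0.02,0,0,0,0],[0.07,0.062,-0.02,0,0,0,0],[0.07,0.062,-0.02,0,0,0,0],[0.07,0.062,-0.01,0,0,0,0],[0.07,0.062,-0.01,0,0,0,0],[0.07,0.062,0,0,0,0,0],[0.07,0.062,0,0,0,0,0],[0.07,0.062,0,0,0,0,0],[0.07,0.062,0,0,0,0,0],[0.07,0.062,0,0,0,0,0],[0.07,0.062,0,0,0,0,0]]]' 
python3 -m inch '[[[0,0,0,0,0,0.044,0],[0,0,0,0,0,0.044,0],[0,0,0,0,0,0.044,0],[0,0,0,0,0,0.044,0],[0,0,0,0,0,0.044,0],[0,0,0,0,0,0.044,0],[0,0,0,0,0,0.044,0],[0,0,0,0,0,0.044,0],[0,0,0,0,0,0.044,0],[0,0,0,0,0,0.044,0],[0,0,0,0,0,0.044,0],[0,0,0,0,0,0,0],[0,0,0,0,0,0,0]]]'
python3 - <<'E'
from h import *
ci=camera_info("wrist");im=grab_frame("wrist");cv2.imwrite("pics/w1.png",im)
s=get_state();print(s["t"],s["eef_pos"],s["ee_rot"],s["q"])
np.save("w1.npy",ci,allow_pickle=True)
E
```

```text
t: 1.45
eef_pos: [0.492, 0.1547, 0.3167]
ee_rot: [-3.141, -0.0, -0.328]
force: [0.5, 0.8, 1.1]
width: 0.0879
t: 2.75
eef_pos: [0.4915, 0.1565, 0.3164]
ee_rot: [3.141, -0.0, -1.844]
force: [0.0, 0.0, -0.4]
width: 0.0877
2.8 [0.49152166 0.15650142 0.31644896] [ 3.14144006e+00 -1.66239374e-04 -1.84451006e+00] [ 6.89201772e-01  4.56508308e-02 -1.83434545e-01 -3.11226324e-05
 -1.34193456e+00 -9.62908454e-01]
```

View pics/w1.png

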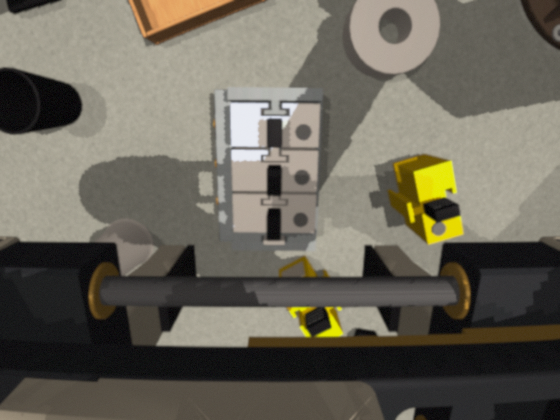

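Run:
```python
import cv2
a=cv2.imread("pics/w1.png")[80:250,200:340]
cv2.imwrite("pics/w1z.png",cv2.resize(a,None,fx=3.5*1,fy=3.5,interpolation=cv2.INTER_CUBIC))
from h import *
g=cv2.cvtColor(cv2.imread("pics/w1.png"),cv2.COLOR_BGR2GRAY); m=(g<45).astype(np.uint8)*255
m[:, :240]=0;m[:,290:]=0;m[:90]=0;m[244:]=0
ci=np.load("w1.npy",allow_pickle=True).item()
for c in cv2.findContours(m,0,1)[0]:
    if cv2.contourArea(c)>100:
        x,y,w,h=cv2.boundingRect(c);r=cv2.minAreaRect(c);u,v=r[0];print((x,y,w,h),r,onz(ci,u,v,.128),onz(ci,u,v,.112))
```

```text
(267, 209, 13, 30) ((273.0, 223.5), (29.0, 12.0), 90.0) [0.50952605 0.1958111  0.128     ] [0.51122857 0.20079235 0.112     ]
(268, 166, 13, 29) ((274.0, 180.0), (28.0, 12.0), 90.0) [0.49509884 0.14896194 0.128     ] [0.49613887 0.15179189 0.112     ]
(269, 121, 12, 25) ((274.5, 133.0), (24.0, 11.0), 90.0) [0.48116282 0.10161645 0.128     ] [0.48156291 0.10227232 0.112     ]
```

View pics/w1z.png

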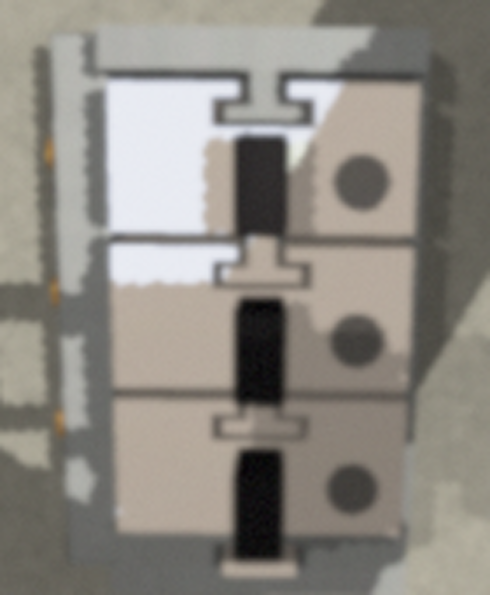

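Run:
```python
from h import *
ci=np.load("w1.npy",allow_pickle=True).item()
P=lambda x,y,z:onz(ci,200+x/3.5-.36,80+y/3.5-.36,z)[:2]
for n,l,r in (("a/b",(112,238),(413,241)),("b/c",(116,393),(405,398)),("c end",(120,532),(400,536)),("a start",(107,78),(420,80))):
    p,q=P(*l,.092),P(*r,.092); d=p-q; print(n,p,q,np.linalg.norm(d),"yaw",np.arctan2(d[1],d[0]),"mid",(p+q)/2)
# tabs x sides at top
for n,l,r in (("a",(236,190),(287,190)),("b",(236,350),(284,350)),("c",(236,500),(283,500))):
    p,q=P(*l,.128),P(*r,.128);print(n,p,q,np.linalg.norm(p-q),(p+q)/2)
```

```text
a/b [0.53421075 0.10564779] [0.43883343 0.13330377] 0.0993060308311146 yaw -0.28222413431597165 mid [0.48652209 0.11947578]
b/c [0.54881566 0.15595718] [0.45421247 0.18417682] 0.09872240260190507 yaw -0.2898917236843034 mid [0.50151406 0.170067  ]
c end [0.56280104 0.20423772] [0.46790189 0.23225782] 0.09894935653517589 yaw -0.2871042113623784 mid [0.51535146 0.21824777]
a start [0.52045138 0.05676958] [0.424305   0.08427748] 0.10000405065360447 yaw -0.27866034674773216 mid [0.47237819 0.07052353]
a [0.48882435 0.10045025] [0.47430254 0.10450718] 0.01507785284505021 [0.48156345 0.10247872]
b [0.50214347 0.14658819] [0.4879946  0.15053806] 0.014689857884177968 [0.49506904 0.14856313]
c [0.51554966 0.19291562] [0.50118849 0.19692128] 0.014909335646524842 [0.50836907 0.19491845]
```

Run:
```python
from h import *
rel([.496,.1513,.098],-1.855)
```

```text
shift(tool,units) [ 0.0075 -0.0115  0.4369] turn [ 0.     -0.0001  0.0033]
```

```bash
python3 -m inch '[[[0.0075,-0.0115,0.03,0,0,0.0033,0],[0,0,0.07,0,0,0,0],[0,0,0.08,0,0,0,0],[0,0,0.08,0,0,0,0],[0,0,0.07,0,0,0,0],[0,0,0.05,0,0,0,0],[0,0,0.03,0,0,0,0],[0,0,0.02,0,0,0,0],[0,0,0.007,0,0,0,0],[0,0,0,0,0,0,0],[0,0,0,0,0,0,0]]]' 25
python3 - <<'E'
from h import *
rel([.496,.1513,.098],-1.855)
cv2.imwrite("pics/w2.png",grab_frame("wrist"))
E
```

```text
t: 3.9
eef_pos: [0.4966, 0.1517, 0.0989]
ee_rot: [-3.141, 0.001, -1.858]
force: [-0.4, 0.4, -1.1]
width: 0.0877
shift(tool,units) [0.0012 0.001  0.0018] turn [-0.0003  0.0003 -0.001 ]
```

View pics/w2.png

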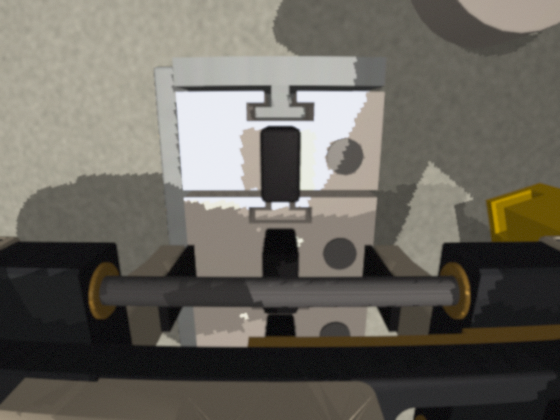

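Tab b (281, 260) sits midway between the fingers (inner faces ~190 and ~370). Closing and tugging.

```bash
python3 -m inch '[[[0,0,0,0,0,0,0.5],[0,0,0,0,0,0,1],[0,0,0,0,0,0,1],[0,0,0,0,0,0,1],[0,0,0,0,0,0,1],[0,0,0,0,0,0,1],[0,0,0,0,0,0,1],[0,0,0,0,0,0,1]]]' 25
python3 -m inch '[[[0,0,-0.004,0,0,0,1],[0,0,-0.004,0,0,0,1],[0,0,-0.004,0,0,0,1],[0,0,0,0,0,0,1],[0,0,0,0,0,0,1]]]'
```

```text
t: 4.75
eef_pos: [0.4961, 0.1513, 0.098]
ee_rot: [3.142, -0.0, -1.859]
force: [0.0, -0.4, -0.5]
width: 0.0291
t: 5.25
eef_pos: [0.4958, 0.1512, 0.1038]
ee_rot: [3.141, -0.0, -1.859]
force: [0.4, -0.2, -4.1]
width: 0.0156
```

```bash
python3 -m inch '[[[0,0,-0.004,0,0,0,1],[0,0,-0.004,0,0,0,1],[0,0,0,0,0,0,1],[0,0,0,0,0,0,1]]]'
python3 -m inch '[[[0,0,-0.004,0,0,0,1],[0,0,-0.004,0,0,0,1],[0,0,0,0,0,0,1],[0,0,0,0,0,0,1]]]'
```

```text
t: 5.65
eef_pos: [0.4961, 0.1514, 0.1081]
ee_rot: [-3.142, 0.0, -1.859]
force: [-0.7, 0.6, -4.7]
width: 0.0157
t: 6.05
eef_pos: [0.4961, 0.1514, 0.1122]
ee_rot: [-3.141, 0.0, -1.859]
force: [0.6, -0.6, -4.2]
width: 0.0158
```

```bash
python3 -m inch '[[[0,0,-0.02,0,0,0,1],[0,0,-0.02,0,0,0,1],[0,0,0,0,0,0,1],[0,0,0,0,0,0,1]]]' 30
python3 - <<'E'
from h import *
a=grab_frame("wrist"); b=grab_frame("scene")[130:270,210:370]
b=cv2.resize(b,None,fx=3,fy=3)
cv2.imwrite("pics/w3.png",cv2.resize(np.hstack([a[:420],b]),(800,320*800//800*420//420+20)))
E
```

```text
t: 6.45
eef_pos: [0.4963, 0.1516, 0.1327]
ee_rot: [-3.141, 0.001, -1.859]
force: [0.1, 0.7, -5.0]
width: 0.0156
```

View pics/w3.png

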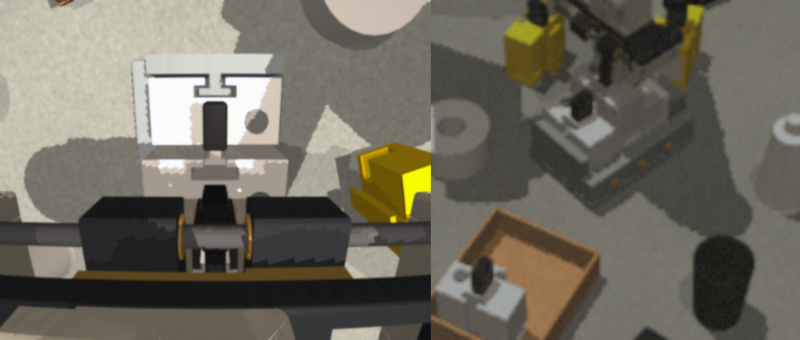

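Cartridge b follows the fingers with only its own weight, so it is the released one. Lifting it clear.

```bash
python3 -m inch '[[[0,0,-0.02,0,0,0,1],[0,0,-0.025,0,0,0,1],[0,0,-0.025,0,0,0,1],[0,0,-0.025,0,0,0,1],[0,0,-0.025,0,0,0,1],[0,0,-0.03,0,0,0,1],[0,0,-0.03,0,0,0,1],[0,0,-0.03,0,0,0,1],[0,0,-0.03,0,0,0,1],[0,0,-0.02,0,0,0,1],[0,0,-0.01,0,0,0,1],[0,0,0,0,0,0,1],[0,0,0,0,0,0,1]]]'
python3 - <<'E'
from h import *
cv2.imwrite("pics/w4.png",grab_frame("wrist")); cv2.imwrite("pics/s4.png",cv2.resize(grab_frame("scene")[90:270,190:370],None,fx=3.3,fy=3.3))
E
```

```text
t: 7.85
eef_pos: [0.4957, 0.1513, 0.2665]
ee_rot: [3.141, -0.0, -1.859]
force: [-0.4, -0.3, -4.4]
width: 0.0156
```

View pics/w4.png

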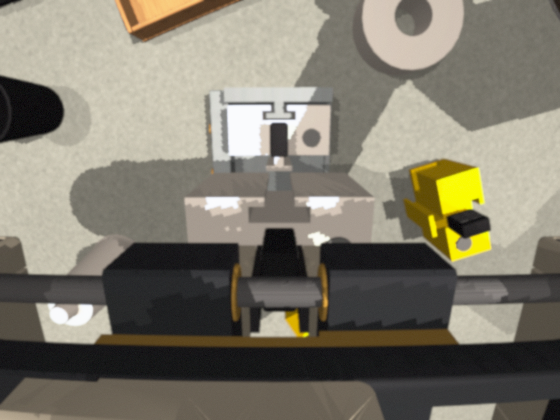

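View pics/s4.png

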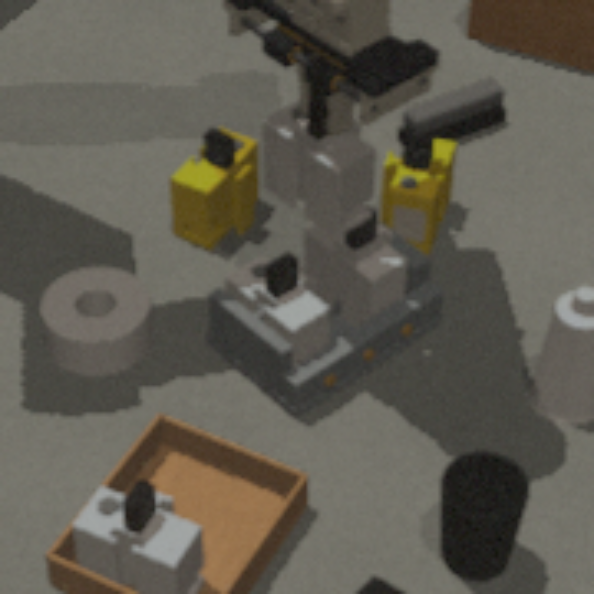

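```bash
python3 -m inch '[[[0,0,0,0,0,-0.028,1],[0,0,0,0,0,-0.028,1],[0,0,0,0,0,-0.028,1],[0,0,0,0,0,-0.028,1],[0,0,0,0,0,0,1],[0,0,0,0,0,0,1]]]'
python3 - <<'E'
from h import *
rel([.527,-.105,.2665],-1.509)
E
```

```text
t: 8.55
eef_pos: [0.496, 0.1513, 0.2666]
ee_rot: [3.141, -0.0, -1.509]
force: [-0.3, 0.1, -4.5]
width: 0.0156
shift(tool,units) [ 5.154e-01 -3.050e-02  5.000e-04] turn [ 0.0002 -0.0001 -0.0001]
```

```bash
python3 -m inch '[[[0.02,-0.001,0,0,0,0,1],[0.04,-0.003,0,0,0,0,1],[0.05,-0.003,0,0,0,0,1],[0.06,-0.004,0,0,0,0,1],[0.06,-0.004,0,0,0,0,1],[0.06,-0.004,0,0,0,0,1],[0.06,-0.004,0,0,0,0,1],[0.05,-0.003,0,0,0,0,1],[0.045,-0.002,0,0,0,0,1],[0.035,-0.002,0,0,0,0,1],[0.02,0,0,0,0,0,1],[0.01,0,0,0,0,0,1],[0.005,0,0,0,0,0,1],[0,0,0,0,0,0,1],[0,0,0,0,0,0,1]]]'
python3 - <<'E'
from h import *
ci=camera_info("wrist");np.save("w5.npy",ci,allow_pickle=True)
cv2.imwrite("pics/w5.png",grab_frame("wrist")); cv2.imwrite("pics/t5.png",cv2.resize(grab_frame("top")[165:275,190:390],None,fx=4,fy=4))
print(get_state()["eef_pos"])
E
```

```text
t: 10.05
eef_pos: [0.5275, -0.1041, 0.2671]
ee_rot: [-3.141, 0.0, -1.506]
force: [0.7, -0.1, -5.2]
width: 0.0157
[ 0.52756477 -0.10408453  0.26715735]
```

View pics/w5.png

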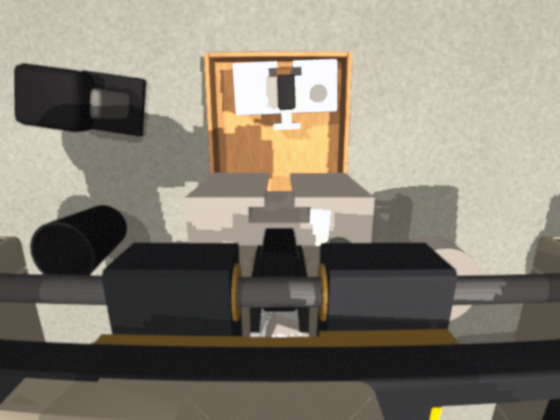

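View pics/t5.png

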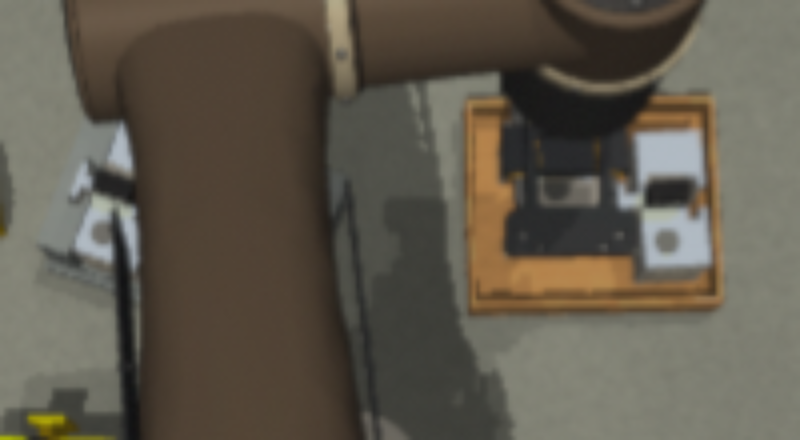

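Run:
```python
from h import *
ci=np.load("w5.npy",allow_pickle=True).item()
W=lambda u,v,z:np.round(onz(ci,u,v,z)[:2],4)
print("rim -y far corners",W(204.5,54,.045),W(351.5,53,.045)," sides",W(210,165,.045),W(350,165,.045))
print("old tongue tip",W(287,129,.085),"old body corners(+y edge)",W(238,116,.085),W(338,111,.085),"far",W(234,63,.085),W(337,60,.085))
```

```text
rim -y far corners [ 0.6176 -0.2371] [ 0.4592 -0.2486]  sides [ 0.6095 -0.1166] [ 0.4468 -0.1274]
old tongue tip [ 0.524  -0.1645] old body corners(+y edge) [ 0.574  -0.1741] [ 0.4743 -0.1857] far [ 0.5798 -0.224 ] [ 0.4803 -0.2335]
```

```bash
python3 -m inch '[[[0.01,-0.002,0.02,0,0,0,1],[0.002,0,0.04,0,0,0,1],[0,0,0.05,0,0,0,1],[0,0,0.05,0,0,0,1],[0,0,0.045,0,0,0,1],[0,0,0.035,0,0,0,1],[0,0,0.03,0,0,0,1],[0,0,0.025,0,0,0,1],[0,0,0.015,0,0,0,1],[0,0,0.008,0,0,0,1],[0,0,0,0,0,0,1],[0,0,0,0,0,0,1]]]'
python3 - <<'E'
from h import *
rel([.528,-.11,.100],-1.505)
cv2.imwrite("pics/w6.png",grab_frame("wrist")); cv2.imwrite("pics/s6.png",cv2.resize(grab_frame("scene")[180:300,190:330],None,fx=4,fy=4))
E
```

```text
t: 11.35
eef_pos: [0.5294, -0.1106, 0.1086]
ee_rot: [-3.141, -0.0, -1.507]
force: [0.5, 0.9, -4.4]
width: 0.0159
shift(tool,units) [-0.0013  0.0027  0.0173] turn [-0.0003 -0.     -0.0005]
```

View pics/w6.png

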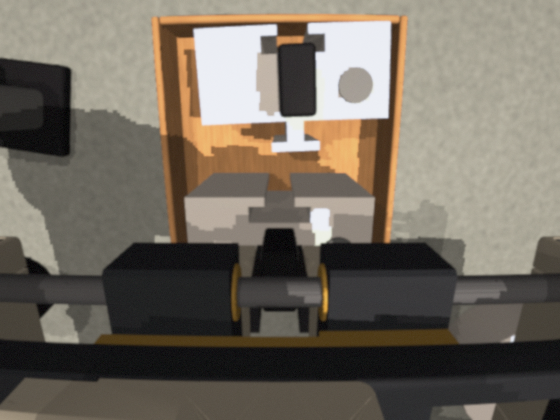

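View pics/s6.png

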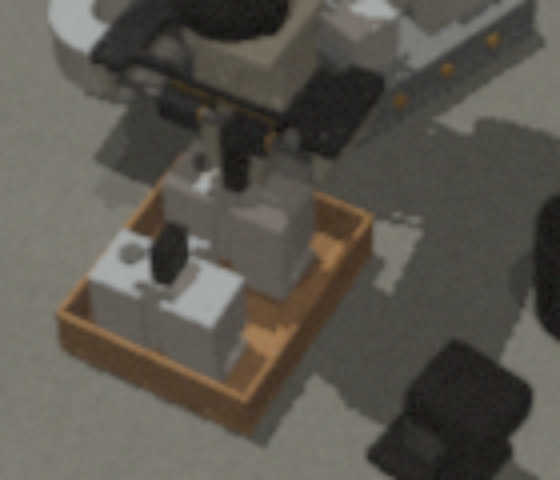

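Cartridge is inside the tray walls (body 187–373 px, walls ~175/390) with a clear gap from the old tongue (row 150 against 173). Lowering gently to contact.

```bash
python3 -m inch '[[[0,0,0.008,0,0,0,1],[0,0,0.006,0,0,0,1],[0,0,0.004,0,0,0,1],[0,0,0,0,0,0,1],[0,0,0,0,0,0,1]]]'
python3 -m inch '[[[0,0,0.003,0,0,0,1],[0,0,0.002,0,0,0,1],[0,0,0,0,0,0,1],[0,0,0,0,0,0,1]]]'
```

```text
t: 11.95
eef_pos: [0.5289, -0.1106, 0.099]
ee_rot: [3.141, -0.0, -1.507]
force: [0.2, -0.4, -4.1]
width: 0.0159
t: 12.35
eef_pos: [0.5289, -0.1106, 0.0965]
ee_rot: [3.142, -0.0, -1.507]
force: [-0.6, -0.1, -4.3]
width: 0.016
```

```bash
python3 -m inch '[[[0,0,0.002,0,0,0,1],[0,0,0,0,0,0,1],[0,0,0,0,0,0,1]]]'
python3 -m inch '[[[0,0,0.002,0,0,0,1],[0,0,0,0,0,0,1],[0,0,0,0,0,0,1]]]'
```

```text
t: 12.65
eef_pos: [0.5289, -0.1106, 0.0955]
ee_rot: [3.141, -0.0, -1.507]
force: [0.0, 0.4, -4.7]
width: 0.0159
t: 12.95
eef_pos: [0.5289, -0.1106, 0.0945]
ee_rot: [3.142, 0.0, -1.507]
force: [0.9, 0.2, -4.7]
width: 0.0157
```

```bash
python3 -m inch '[[[0,0,0.002,0,0,0,1],[0,0,0,0,0,0,1],[0,0,0,0,0,0,1]]]'
python3 -m inch '[[[0,0,0.002,0,0,0,1],[0,0,0,0,0,0,1],[0,0,0,0,0,0,1]]]'
```

```text
t: 13.25
eef_pos: [0.5292, -0.1107, 0.0944]
ee_rot: [-3.141, -0.0, -1.507]
force: [-2.7, 0.8, 5.3]
width: 0.0158
t: 13.55
eef_pos: [0.5293, -0.1107, 0.0944]
ee_rot: [-3.14, -0.001, -1.506]
force: [-6.7, 2.2, 14.7]
width: 0.0156
```

Contact at TCP z 0.0944. Relieving the press, then opening gently.

```bash
python3 -m inch '[[[0,0,-0.003,0,0,0,1],[0,0,0,0,0,0,1],[0,0,0,0,0,0,0.75],[0,0,0,0,0,0,0.7],[0,0,0,0,0,0,0.5],[0,0,0,0,0,0,0],[0,0,0,0,0,0,0],[0,0,0,0,0,0,0],[0,0,0,0,0,0,0],[0,0,0,0,0,0,0],[0,0,0,0,0,0,0]]]'
python3 - <<'E'
from h import *
cv2.imwrite("pics/w7.png",grab_frame("wrist"))
E
```

```text
t: 14.65
eef_pos: [0.5289, -0.1106, 0.0941]
ee_rot: [-3.142, -0.0, -1.507]
force: [0.2, -0.4, 0.5]
width: 0.0768
```

View pics/w7.png

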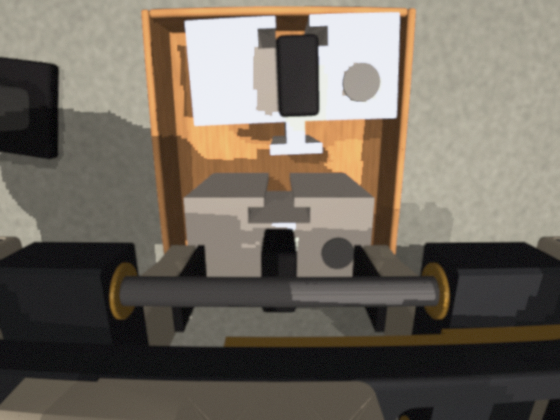

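Released; the cartridge stands with its tab (278, 260) free between the fingers. Retracting up.

```bash
python3 -m inch '[[[0,0,-0.02,0,0,0,0],[0,0,-0.04,0,0,0,0],[0,0,-0.06,0,0,0,0],[0,0,-0.08,0,0,0,0],[0,0,-0.08,0,0,0,0],[0,0,-0.08,0,0,0,0],[0,0,-0.06,0,0,0,0],[0,0,-0.02,0,0,0,0],[0,0,0,0,0,0,0],[0,0,0,0,0,0,0]]]'
python3 -m inch '[[[-0.05,0,0,0,0,0,0],[-0.07,0,0,0,0,0,0],[-0.08,0,0,0,0,0,0],[-0.08,0,0,0,0,0,0],[-0.07,0,0,0,0,0,0],[-0.03,0,0,0,0,0,0],[0,0,0,0,0,0,0],[0,0,0,0,0,0,0],[0,0,0,0,0,0,0]]]'
python3 - <<'E'
from h import *
ci=camera_info("wrist");np.save("w8.npy",ci,allow_pickle=True)
cv2.imwrite("pics/w8.png",grab_frame("wrist"));cv2.imwrite("pics/s8.png",cv2.resize(grab_frame("scene")[130:290,190:350],None,fx=3.7,fy=3.7))
cv2.imwrite("pics/t8.png",cv2.resize(grab_frame("top")[110:275,190:390],None,fx=3.5,fy=3.5))
E
```

```text
t: 15.7
eef_pos: [0.5283, -0.1104, 0.3133]
ee_rot: [3.141, 0.001, -1.507]
force: [-0.3, -0.0, -0.9]
width: 0.0875
t: 16.6
eef_pos: [0.5166, 0.0781, 0.3135]
ee_rot: [3.141, -0.001, -1.508]
force: [0.1, 0.1, 0.4]
width: 0.0879
```

View pics/w8.png

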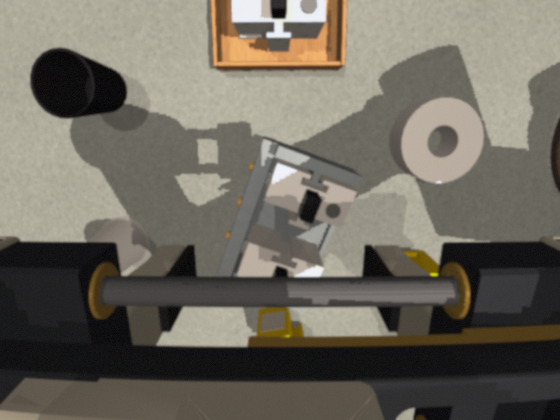

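View pics/s8.png

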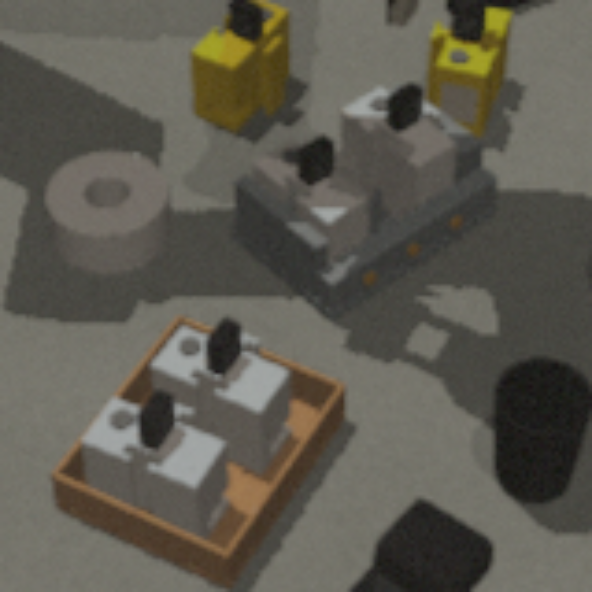

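View pics/t8.png

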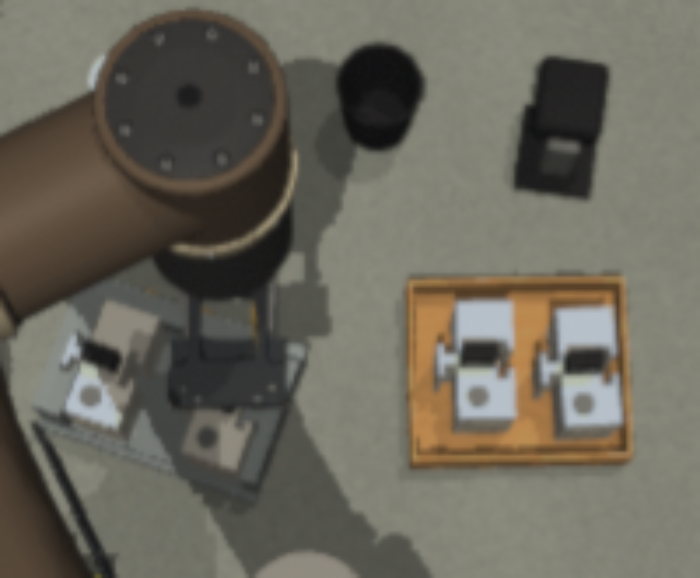

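Run:
```python
from h import *
ci=camera_info("top"); w=lambda x,y,z:onz(ci,190+x/3.5,110+y/3.5,z)[:2]
p=w(481,351,.113); d=p-[.531,-.15]; y=.066; print(p,"tray frame",d@[np.cos(y),np.sin(y)],d@[-np.sin(y),np.cos(y)])
s=get_state();print(s["t"],np.abs(s["qd"]).max(),s["force"])
job_done()
```

```text
[ 0.53004262 -0.11384632] tray frame 0.0014291104730079108 0.03613810705678113
16.75 0.0032790198367519457 [ 0.24833332 -0.38471076 -0.65716244]
the job is handed in; nothing more can be done
```

The released cartridge was the middle one, cart_b. It now stands upright in the free half of the tray, and I handed the job in at 16.75 s of the 61 s allowed.

- **Finding it:** I tugged the middle cartridge first, and it rose freely with only 4 to 5 N on the wrist, about its own weight. I therefore never tugged the other two; that they are latched is inferred.
- **Moving it:** I lifted it straight up about 165 mm, turned it to match the tray, carried it over and lowered it until it touched the floor. The wrist force peaked at about 15 N there. I then let go and backed off.
- **Last checks:** The top camera puts it about 1 mm (x) and 36 mm (+y) from the tray's centre, upright in both views. In the before and after pictures, by eye, cart_a, cart_c, the old cartridge and the bystanders in view had not moved. The arm stood still, away from everything, with only sensor noise on the wrist force.

No check failed. The top and wrist cameras put the tray's centre about 4 mm apart, and I used the average. I did not view the tape ring, spray bottle or stapler again at the end; the arm never worked near them.

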